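# Prop the topping bin open and move the knobbed pot to the covered caddy

### The arm

A 7-joint arm with a two-finger parallel gripper is mounted at the origin on the work surface. World frame = base frame: x ahead of the robot, y to its left, z up, the work surface at z = 0. Lengths are in m, angles in degrees, forces in N, time in s.
With the tool pointing down it reaches from about 0.4 to 0.925 m from the base axis. Payload 5.6 kg.
Tool frame: the origin (TCP) lies at the very end of the fingers, on their centre line; the grasp point (between the pads) lies 19 mm behind it; z points along the fingers, y is the line along which they close (so a half turn about z gives the same grasp; the last joint's range is limited). The gripper opens to 85 mm and grips with 20 to 120 N. Pads are 22 mm wide; open, the fingers measure 114 mm over their backs; the gripper's body (76 mm by 85 mm) begins 54 mm behind the grasp point. The pads swing forward as they close: fully open they stand 13 mm farther back than shut.
Start: joints at [74.026, 26.786, -0.665, 91.828, 0.344, 61.387, -3.226], TCP at [0.152, -0.632, 0.204] pointing down, gripper open.
Joint ranges: [-144.91, 144.91], [-17.63, 115.5], [-89.93, 88.59], [15.96, 139.68], [-74.01, 254.01], [8.47, 105.57], [-167.45, 167.45]. Speed limits (degrees/s): [147.25, 147.25, 180, 180, 180, 180, 180].

### API

Orientations are given as [roll, pitch, yaw] about the fixed x, y, z axes, in that order (R = Rz(yaw) Ry(pitch) Rx(roll)).
In Python, from station import manip, grab_frame, get_state gives the robot as it stands (manip), with the cameras as plain functions and the readings as plain functions.
- The arm moves only by the tool shift_gripper, called after "Emit:" as name([rows], argument=value, ...), one row to a line, values as JSON. Schema: {"type":"object","properties":{"offsets":{"type":"object","properties":{"dx":{"type":"array","items":{"type":"number"},"minItems":1,"maxItems":20},"dy":{"type":"array","items":{"type":"number"},"minItems":1,"maxItems":20},"dz":{"type":"array","items":{"type":"number"},"minItems":1,"maxItems":20},"turn":{"type":"array","items":{"type":"number"},"minItems":1,"maxItems":20}},"additionalProperties":false,"required":["dx","dy","dz","turn"]},"jaw":{"type":"number"},"only":{"type":"string"},"quiet":{"type":"boolean"},"lines":{"type":"string"}},"required":["offsets"],"additionalProperties":false}. offsets is an object with one list for each field, all of the same length, 1 to 20, a row being the entries at one place: dx, dy, dz (the shift in m), turn (a turn about the tool's z in degrees); each row is the pose to reach, as a shift and turn from the pose commanded when the call began, along the tool's axes at that moment; what a row does not reach only later rows make up. A row lasts 1/10 s, in which the tool goes at most 0.05 m and 8.59 degrees, less where a joint would pass 70% of its speed; a pose out of reach is approached as far as the arm can. jaw is the finger opening in m, set as the call begins (left out keeps the last). The fingers move at their own pace and stop on an object; the grip force is fixed at half the most. Time passes only in rows, so rows that do not move let the fingers close. The tool returns the time, the measured TCP pose, the force, the opening and the grip force at its end. only (a regular expression) keeps the lines of the reply that match it, lines (a string "A,B") keeps lines A to B, and quiet returns only ok. Input that does not fit is refused with a message, and nothing moves.
- get_state(): the state, without advancing time (a new reading comes with each control period).
- grab_frame(name): name is "scene" or "top" or "wrist"; returns a dict with "color" (480x640x3 uint8, red, green, blue), "fov_y" (degrees; the focal length in pixels is half the picture's height over the tangent of half this angle, whatever the lens; pixels are square), "cx", "cy" (the principal point, pixels), "distortion" ([k1, k2, p1, p2, k3] as OpenCV has them; the pictures are not rectified), "rvec" (rotation vector, rad) and "tvec" (3), from world to camera coordinates, as OpenCV has them. Camera axes: x right, y down, z forward; pixel columns grow to the right and rows downward; lengths in m; the calibration is good to about 2 mm. A picture is of the moment at which its call begins. There is no depth.
- manip.hand_in(): hands the job in; it is judged then, once.
The state is a dict: "clock": time; "q": joint angles; "joint_velocities": joint speeds; "effort": joint torques, N m; "tool_pos": TCP position; "orientation": TCP orientation; "ft_force": force on the tool from outside, world axes, zero at the start; "ft_torque": the same for the moment, N m; "finger_gap": finger opening in m; "grasp_force": force on a finger pad.
Only numpy, scipy, OpenCV 4.12 (cv2) and the standard library are available. Lean on these libraries where they do the work, as an engineer would, in place of code of your own. Each camera call takes 0.05 s, during which the arm holds its last target. There are 200 camera calls.

### The job

Open the steel topping bin, swing its stay up and lower the lid until it rests by itself in the fork of the stay. Then take the pot with the round knob out of the bin, stand it upright in the empty caddy without tipping it over on the way, and press the caddy's cover down until its catch clicks and holds it shut. Leave the bin propped open, and leave the other pots and everything on the counter where they are.

Things in the scene. Friction and masses are not known exactly. Their poses are not given: they have to be found in the camera images.
- bin: Open steel bin fixed to the counter, 200 (x) x 300 (y) x 90 mm high, walls 8 mm, inner floor 20 mm above the counter. Origin: centre of the underside, on the counter; its own x axis points from the handle side to the hinge side, y to its left, z up. It holds three steel pots side by side along y, near its front. The bin is turned a little (up to 0.15 rad).
- lid_handle (a point): Middle of the lid's handle: a horizontal round bar 12 mm thick and 120 mm long, parallel to the hinge (bin y), 40 mm clear of the lid's front edge, in the plane of the lid, 245 mm from the hinge. Its two arms are 110 mm apart. The bar can turn between two finger pads that pinch it across, so that the tool may keep pointing down while the lid is raised.
- lid_hinge (a point): Middle of the lid's hinge axis (parallel to bin y), in the bin frame at (100, 0, 98) mm. The lid is a flat steel plate 205 mm long from the hinge, 290 mm wide, 12 mm thick (its middle plane passes through the hinge axis), 0.6 kg.
- lid (a joint): Angle of the bin lid in rad: 0 shut (level), growing as the front rises, stop at 1.55 (almost upright). A soft-close damper (about 5 N m s/rad: raise it at no more than 0.6 rad/s, some 15 N at the handle) lets it sink by itself: hardly at all in the first seconds from the stop, faster the lower it is. Resting in the stay's fork it reads about 1.27.
- lid_peg (a point): The steel peg that the fork catches: 10 mm thick, sticking out level from the right (-y) edge of the lid, 105 mm from the hinge; the point is the peg's middle over the stay.
- stay_grip (a point): Middle of the stay's finger peg: a round stub 10 mm thick and 50 mm long, level, sticking out to the right (bin -y) from the stay, 120 mm from the stay's pivot; a 14 mm ball at its outer end. The point is 26 mm out from the stay bar.
- stay_hinge (a point): Pivot of the stay (axis parallel to bin y), in the bin frame at (-95, -163, 75) mm: outside the right wall, near the front corner. The stay is a flat bar 8 mm wide and 10 mm high that lies along the outside of the right wall, pointing to the hinge side (bin +x).
- stay_fork (a point): Seat of the fork at the stay's free end, 205 mm from the pivot, 12 mm wide at the seat, 29 mm at its flared mouth: here the lid's peg comes to rest. The fork opens away from the pivot.
- stay (a joint): Angle of the stay in rad: 0 level, growing as its fork rises, stop at about 0.66; friction (0.2 N m) holds it where it is left. Swing it up to its stop while the lid is at about 1.46 or more, or the peg is in its way; then the sinking lid (or a gentle pull on it towards the front) drops the peg into the fork, where the stay reads about 0.64.
- pot: The pot to move: round steel pot 54 mm across (lid rim 58 mm), 44 mm high to its flat lid, with a black round knob 20 mm across and 22 mm tall on top (66 mm in all), 0.15 to 0.3 kg, lid and knob fixed. Origin: centre of its underside; z up. It stands in one of three places in the bin, about 88 mm apart; the other two pots are like it but one has a flat top and one a low bar.
- pot_knob (a point): Middle of the pot's knob, 55 mm above its underside.
- jar_flat: Bystander in the bin: steel pot 60 mm across, 42 mm high, plain flat top. Origin: centre of its underside.
- jar_bar: Bystander in the bin: steel pot 56 mm across, 40 mm high, with a low black bar 44 x 8 x 10 mm across its top. Origin: centre of its underside.
- caddy: Open steel box fixed to the counter, 120 (x) x 110 (y) x 85 mm high, walls and floor 5 mm. Origin: centre of its underside; x points from the catch side to the hinge side, z up. In front of it (-x) stands a black catch block reaching 91 mm ahead of the origin, with two 106 mm high ears at y = +-20 mm that carry a sprung steel roller between them.
- caddy_floor (a point): Centre of the caddy's inner floor, 5 mm above the counter.
- cover_hinge (a point): Middle of the cover's hinge axis (parallel to caddy y), in the caddy frame at (60, 0, 86) mm.
- cover_edge (a point): Point on the outer face of the cover, 112 mm from the hinge, near its front edge: the place to press. The cover is a grey plate 122 x 118 x 6 mm, 70 g, with a small rounded nib at the middle of its front edge (132 mm from the hinge).
- cover (a joint): Angle of the caddy's cover in rad: 0 shut, growing as it opens; it starts leaning back at 1.72 to 1.92, stop at 1.95. Its hinge is a little stiff: it stays where it is left above about 1.0 rad, and below that falls slowly until its nib lies on the catch roller at about 0.10; pressed there with about 8 to 10 N the nib snaps under the roller and the cover stays at 0.
- cup_stack: Bystander: white paper cup 86 mm across the rim, 120 mm high. Origin: centre of its underside.
- syrup: Bystander: yellow bottle 60 mm across, 170 mm high. Origin: centre of its underside.
- spoon: Bystander: steel spoon 200 mm long lying on the counter. Origin: its middle.
- bean_can: Bystander: can 72 mm across, 90 mm high. Origin: centre of its underside.
- shaker: Bystander: open steel shaker 84 mm across the rim, 150 mm high. Origin: centre of its underside.
- wipe_block: Bystander: yellow block 90 x 60 x 30 mm. Origin: centre of its underside.

How it is judged (in metres and radians):
On the way, in this order (a step that is already met when the one before it is completed fails the run):
1. the bin's lid is raised almost upright (value of joint lid above 1.42 rad), for 0.2 s.
2. the stay is swung up while the lid is still above it (value of joint stay above 0.54 rad and value of joint lid above 1.18 rad), for 0.2 s.
3. the lid rests in the fork of the stay, not touched by the robot (all of step 2 and value of joint lid below 1.36 rad and contact force between stay and lid above 0.4 N and contact force between each of the fingers, the arm and lid below 0.2 N and contact force between each of the fingers, the arm and stay below 0.2 N), for 0.3 s.
4. the knobbed pot stands in the caddy, let go (x of pot in the frame of caddy between -0.035 and 0.035 m and y of pot in the frame of caddy between -0.03 and 0.03 m and z of pot in the frame of caddy below 0.012 m and angle between pot's own z axis and vertical below 0.15 rad and contact force between each of the fingers, the arm and pot below 0.2 N), for 0.2 s.
At the end, for the whole second after the job is handed in: Lid rests in the stay's fork, untouched (lid 1.18 to 1.36 rad, stay over 0.54, more than 0.4 N on the stay); the knobbed pot, let go, stands still and upright (0.15 rad) on the caddy floor (within 35 mm in x, 30 mm in y of its centre); cover shut under its catch (under 0.04 rad) (all of step 3 and all of step 4 and value of joint cover below 0.04 rad and linear speed of pot below 0.02 m/s).
It fails at once if the pot is tipped by more than 0.7 rad (angle between pot's own z axis and vertical above 0.7 rad).
It fails at once if one of the other two pots is shifted by more than 30 mm (distance of any of jar_flat, jar_bar from where it was at the start of the episode above 0.03 m).
It fails at once if something else on the counter is shifted by more than 40 mm (distance of any of cup_stack, syrup, spoon, bean_can, shaker, wipe_block from where it was at the start of the episode above 0.04 m).
It also fails if it takes over 72 s, if anything falls off the work surface, if the arm or the gripper's body presses on something with over 40 N, if the wrist force passes 120 N, or if a joint passes its speed limit or range.

## Working session

There is one attempt and no reset: what is moved stays moved. The work goes in short steps, Python scripts to look and compute and a tool call to move; the robot and the scene stay as the last step left them, time stands still between calls to the robot, and variables do not carry over. Pictures are saved under pics/ and viewed, at most 10 in all, crops included, and the job is handed in when it is done.

```bash
ls; mkdir -p pics; python3 - <<'E'
from station import manip, grab_frame, get_state
import cv2,numpy as np
for n in ("scene","top"):
    f=grab_frame(n); cv2.imwrite(f"pics/{n}0.png",f["color"][:,:,::-1])
    np.save(f"{n}0.npy",f,allow_pickle=True)
    R=cv2.Rodrigues(np.array(f["rvec"]))[0]; print(n,f["fov_y"],f["cx"],f["cy"],f["distortion"],-R.T@np.array(f["tvec"]).ravel())
s=get_state();print(s)
E
```

```text
pics
station.py
scene 54.19657730034635 319.46057795499553 239.4167882673393 [-0.07735009  0.          0.          0.          0.        ] [ 1.01139103 -0.60124301  0.87742436]
top 47.58776894370016 320.9895782900789 234.188419515928 [-0.08671645  0.          0.          0.          0.        ] [ 0.40476728 -0.06089918  1.15352663]
{'clock': 0.1, 'q': array([74.02493225, 26.83306592, -0.66365231, 91.8749873 ,  0.34316556,
       61.38886736, -3.22675306]), 'joint_velocities': array([-0.0153333 , -0.20406004,  0.02126578, -0.15233663,  0.06294788,
        0.01187303,  0.02315454]), 'effort': array([ 5.26054901e-04, -5.33515370e+01,  2.13186548e-02, -2.51964873e+01,
        1.14480549e-02,  4.29583102e-03,  2.20907913e-05]), 'tool_pos': array([ 0.15165864, -0.6314901 ,  0.20361446]), 'orientation': array([-1.79905287e+02,  6.76796366e-03,  1.35053479e+01]), 'ft_force': array([0.64519343, 0.12180445, 0.13484144]), 'ft_torque': array([-0.04016462,  0.07408236,  0.04666502]), 'grasp_force': 0.0, 'finger_gap': 0.08533717545840158}
```

View pics/scene0.png

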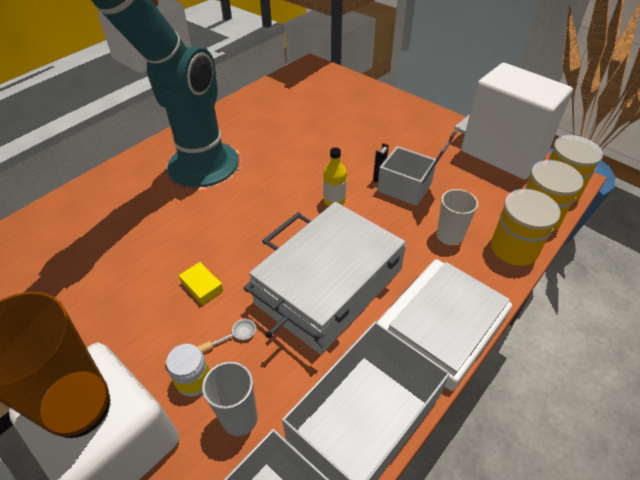

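View pics/top0.png

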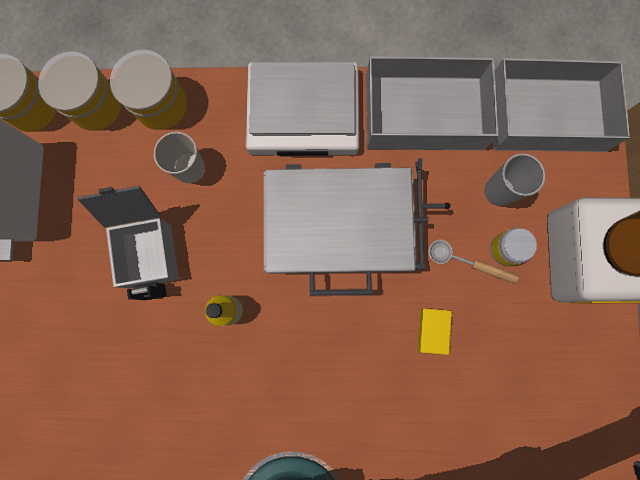

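The scene view shows the bin at (330,270) with its handle at (285,228) and the stay's ball near (269,334). The caddy is at (405,175). In the top view the lid spans (264,170)–(415,271), with the handle bar at (312–371,293) and the stay along column 421, its ball near (447,206). The caddy centre is near (140,252), its catch at (146,292) and its cover at (118,205).

```bash
cat > h.py <<'E'
import cv2,numpy as np
def cam(f):
    F=240/np.tan(np.radians(f["fov_y"]/2)); K=np.array([[F,0,f["cx"]],[0,F,f["cy"]],[0,0,1]])
    return K,np.array(f["distortion"],float),np.array(f["rvec"],float).reshape(3,1),np.array(f["tvec"],float).reshape(3,1)
def rays(f,px):
    K,D,r,t=cam(f); R=cv2.Rodrigues(r)[0]
    n=cv2.undistortPoints(np.array(px,float).reshape(-1,1,2),K,D).reshape(-1,2)
    return (-R.T@t).ravel(), np.c_[n,np.ones(len(n))]@R
def onz(f,px,z):
    c,d=rays(f,px); return c+d*((z-c[2])/d[:,2])[:,None]
def tri(f1,p1,f2,p2):
    (c1,d1),(c2,d2)=rays(f1,p1),rays(f2,p2); a,b=d1[0]/np.linalg.norm(d1[0]),d2[0]/np.linalg.norm(d2[0])
    s=np.linalg.lstsq(np.c_[a,-b],c2-c1,rcond=None)[0]; P,Q=c1+s[0]*a,c2+s[1]*b
    return (P+Q)/2,np.linalg.norm(P-Q)
def proj(f,P):
    K,D,r,t=cam(f); return cv2.projectPoints(np.array(P,float).reshape(-1,1,3),r,t,K,D)[0].reshape(-1,2)
def load(n): return np.load(n,allow_pickle=True).item()
E
python3 - <<'E'
from h import *
T,S=load("top0.npy"),load("scene0.npy")
def comp(f,m,pt):
    n,l=cv2.connectedComponents(m.astype(np.uint8)); return l==l[pt[1],pt[0]]
hsv=cv2.cvtColor(T["color"],cv2.COLOR_RGB2HSV)
m=comp(T,(hsv[...,1]<40)&(hsv[...,2]>130),(340,220))
c=max(cv2.findContours(m.astype(np.uint8),0,1)[0],key=cv2.contourArea).reshape(-1,2)
P=onz(T,c,.104); r=cv2.minAreaRect(P[:,:2].astype(np.float32)); print("lid",r,m.sum()); print(cv2.boxPoints(r))
dark=(T["color"].max(2)<75)
for name,(x0,x1,y0,y1) in dict(handle=(300,385,274,300),ball=(435,456,198,214),stay=(415,430,155,272),caddycatch=(120,172,275,305)).items():
    ys,xs=np.nonzero(dark[y0:y1,x0:x1]); print(name,len(xs),xs.min()+x0,xs.max()+x0,ys.min()+y0,ys.max()+y0)
g=cv2.cvtColor(T["color"],cv2.COLOR_RGB2GRAY)
print("col 340",g[280:300,340]); print("row285",g[284,304:380]); 
# big crops
a=cv2.resize(T["color"][160:300,60:200],None,fx=4,fy=4,interpolation=2)
cv2.imwrite("pics/caddy.png",a[...,::-1])
def crop(f,x,y,w,h,k): return cv2.resize(f["color"][y:y+h,x:x+w],(w*k,h*k),interpolation=2)
b=np.vstack([np.hstack([crop(T,300,260,80,50,5),crop(T,410,155,50,50,5)]),np.hstack([crop(S,255,200,80,60,5),crop(S,240,290,50,60,5)])])
print(a.shape,b.shape); cv2.imwrite("pics/det.png",b[...,::-1])
E
```

```text
lid ((0.581298828125, -0.09357361495494843), (0.20220007002353668, 0.29259350895881653), 1.0013939142227173) 15158
[[ 0.47765744  0.0509339 ]
 [ 0.48277104 -0.24161494]
 [ 0.6849402  -0.23808113]
 [ 0.6798266   0.05446771]]
handle 577 310 382 274 295
ball 124 435 452 203 213
stay 1114 415 429 159 271
caddycatch 806 120 171 275 299
col 340 [105 102 105 105 105 105 107 108 102  76  55  64  70  63  51  76 111 110
 106 108]
row285 [104 103 103 105 106  89  59  76  72  51  57  91 108 107 104 104 106 105
 107 106 108  85  48  53  52  46  82 109 106 106 105 104 106 105 105 103
 105 105 107 105 108 106 105 106 106 103 106 104 105 106 106 106 106 104
 106 103 104 104 105 101 106 106  84  62  77  70  54  69  97 107 104 105
 109  81  49  52]
(560, 560, 3) (550, 650, 3)
```

View pics/caddy.png

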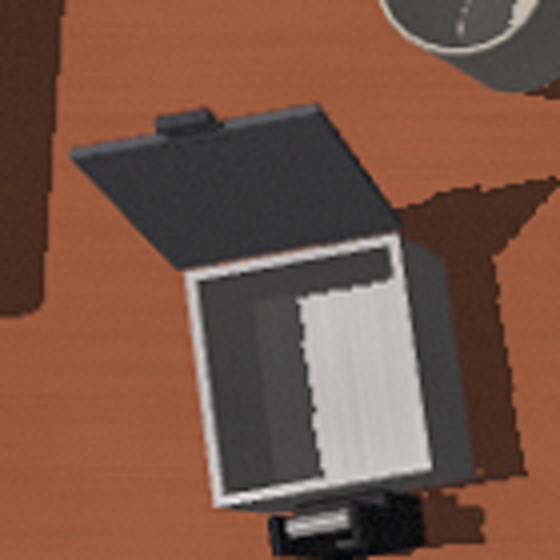

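View pics/det.png

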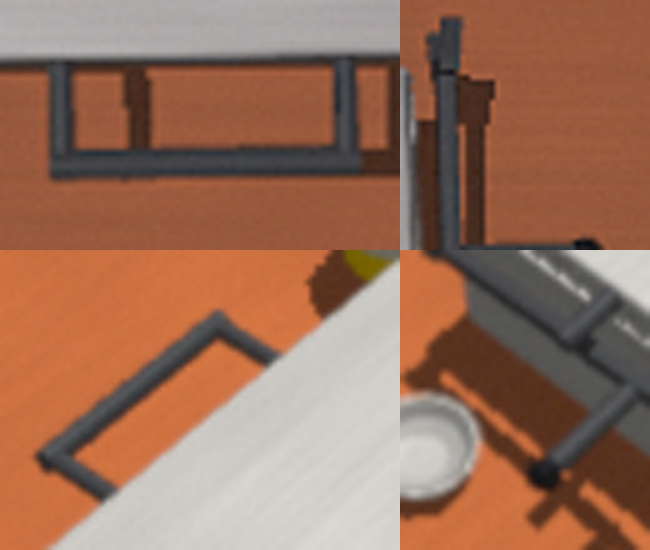

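The caddy crop shows the rim corners at about (190,270), (398,238), (430,470) and (216,505) in crop pixels, with the catch roller at (320,525). The detail crop shows the handle bar ends at top (310,293.2) and (372,292), and at scene (298.6,213.6) and (264,241.4). The ball is at scene (268.6,334.4) and top ~(447,206).

```bash
python3 - <<'E'
from h import *
np.set_printoptions(precision=4,suppress=True)
T,S=load("top0.npy"),load("scene0.npy")
A=tri(T,(310,293.2),S,(298.6,213.6)); B=tri(T,(372,292),S,(264,241.4)); print("handle",A,B,np.linalg.norm(A[0]-B[0]))
d=A[0]-B[0]; print("bar dir yaw off",np.degrees(np.arctan2(-d[0],d[1])))
dark=T["color"].max(2)<40
ys,xs=np.nonzero(dark[198:214,440:456]); bp=(xs.mean()+440,ys.mean()+198); print(len(xs),bp)
dk=S["color"].max(2)<40; ys,xs=np.nonzero(dk[325:345,258:280]); sp=(xs.mean()+258,ys.mean()+325); print(len(xs),sp)
print("ball",tri(T,bp,S,sp))
c=np.array([(190,270),(398,238),(430,470),(216,505)])/4+(60,160)-.375
R=onz(T,c,.085); print("rim",R, [np.linalg.norm(R[i]-R[i-1]) for i in range(4)], R.mean(0))
# bin pose from lid & handle: yaw
for yaw in (np.radians(1.0),):
    C,Sn=np.cos(yaw),np.sin(yaw); Rz=np.array([[C,-Sn,0],[Sn,C,0],[0,0,1]])
    H=(A[0]+B[0])/2; O=H-Rz@np.array([-.145,0,.098]); lidc=np.array([.5813,-.0936,0]); 
    print("origin via handle",O,"via lid",lidc-Rz@[-.0025,0,0])
E
```

```text
handle (array([ 0.4369, -0.0375,  0.0947]), np.float64(0.0009665111541507034)) (array([ 0.44  , -0.1566,  0.0968]), np.float64(0.0033703866516143935)) 0.11910770451186799
bar dir yaw off 1.493143734585419
23 (np.float64(446.82608695652175), np.float64(205.1304347826087))
18 (np.float64(268.22222222222223), np.float64(334.5))
ball (array([ 0.6132, -0.3123,  0.0809]), np.float64(0.0001255758816627507))
rim [[0.5672 0.3719 0.085 ]
 [0.5834 0.2658 0.085 ]
 [0.4673 0.245  0.085 ]
 [0.4493 0.3523 0.085 ]] [np.float64(0.11950188638884973), np.float64(0.10731081958374677), np.float64(0.1180155560758671), np.float64(0.10887559370854051)] [0.5168 0.3088 0.085 ]
origin via handle [ 0.5834 -0.0945 -0.0023] via lid [ 0.5838 -0.0936  0.    ]
```

```bash
cat >> h.py <<'E'
def bin2w(p):
    a=np.radians(1.2); x,y,z=p; return np.array([.5836+x*np.cos(a)-y*np.sin(a),-.094+x*np.sin(a)+y*np.cos(a),z])
def cad2w(p):
    a=np.radians(9.5); x,y,z=p; return np.array([.5168+x*np.cos(a)-y*np.sin(a),.3088+x*np.sin(a)+y*np.cos(a),z])
def go(s,p,yaw=None):
    from scipy.spatial.transform import Rotation as Ro
    o=s["orientation"]; d=Ro.from_euler("xyz",o,degrees=True).inv().apply(np.array(p)-s["tool_pos"])
    return np.round(d,4), None if yaw is None else round(-(yaw-o[2]),2)
E
python3 - <<'E'
from h import *
from station import manip, grab_frame, get_state
s=get_state()
print(go(s,bin2w((-.145,0,.15)),91.2))
E
```

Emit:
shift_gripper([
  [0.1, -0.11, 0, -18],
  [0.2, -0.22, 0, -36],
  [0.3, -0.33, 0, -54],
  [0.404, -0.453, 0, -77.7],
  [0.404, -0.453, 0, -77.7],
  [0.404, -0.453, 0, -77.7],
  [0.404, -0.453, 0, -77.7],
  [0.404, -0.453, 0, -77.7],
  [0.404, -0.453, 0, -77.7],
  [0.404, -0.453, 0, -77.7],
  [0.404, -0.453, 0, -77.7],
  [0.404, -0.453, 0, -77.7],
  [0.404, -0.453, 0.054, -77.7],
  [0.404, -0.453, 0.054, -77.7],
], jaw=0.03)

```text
refused: offsets: the value is not of type 'object' (schema: type "object"). Nothing was moved.
```

The call was refused and nothing moved: it wants an object with one list for each field. Same move again in that form.

Emit:
shift_gripper(offsets={"dx": [0.1, 0.2, 0.3, 0.404, 0.404, 0.404, 0.404, 0.404, 0.404, 0.404, 0.404, 0.404, 0.404, 0.404], "dy": [-0.11, -0.22, -0.33, -0.453, -0.453, -0.453, -0.453, -0.453, -0.453, -0.453, -0.453, -0.453, -0.453, -0.453], "dz": [0, 0, 0, 0, 0, 0, 0, 0, 0, 0, 0, 0, 0.054, 0.054], "turn": [-18, -36, -54, -77.7, -77.7, -77.7, -77.7, -77.7, -77.7, -77.7, -77.7, -77.7, -77.7, -77.7]}, jaw=0.03)

```text
clock: 1.5
tool_pos: [0.4359, -0.0947, 0.1467]
orientation: [-179.6, -0.2, 91.5]
ft_force: [-0.3, -0.6, -0.3]
finger_gap: 0.0298
grasp_force: 0.0
```

```bash
python3 - <<'E'
from h import *
from station import manip, grab_frame, get_state
s=get_state()
print(s["clock"],s["q"],go(s,bin2w((-.145,0,.079)),91.2))
f=grab_frame("wrist"); cv2.imwrite("pics/w1.png",f["color"][:,:,::-1])
E
```

```text
1.5 [ 38.1582827   15.56879516 -34.02998038 120.28142092  11.5119365
  47.76921649  -1.29096845] (array([-0.0027,  0.0032,  0.0676]), np.float64(0.26))
```

View pics/w1.png

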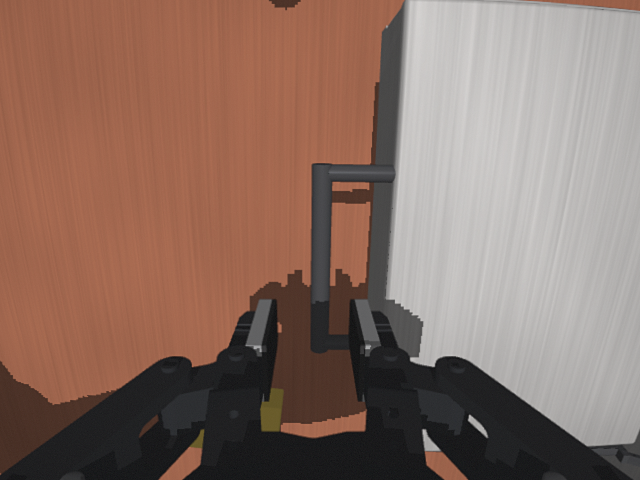

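The wrist view shows the bar at column 320, midway between the pads (265 and 360), so I'm descending and closing.

Emit:
shift_gripper(offsets={"dx": [0, 0, 0, 0], "dy": [0, 0, 0, 0], "dz": [0.04, 0.071, 0.071, 0.071], "turn": [0, 0, 0, 0]})

```text
clock: 1.95
tool_pos: [0.4393, -0.0981, 0.0807]
orientation: [180.0, 0.0, 91.1]
ft_force: [0.2, -0.0, 0.0]
finger_gap: 0.0299
grasp_force: 0.0
```

Emit:
shift_gripper(offsets={"dx": [0, 0, 0, 0, 0], "dy": [0, 0, 0, 0, 0], "dz": [0, 0, 0, 0, 0], "turn": [0, 0, 0, 0, 0]}, jaw=0)

```text
clock: 2.45
tool_pos: [0.439, -0.0973, 0.0798]
orientation: [180.0, 0.0, 91.2]
ft_force: [1.1, -0.1, 0.4]
finger_gap: 0.0001
grasp_force: 0.0
```

```bash
python3 - <<'E'
from h import *
from station import manip, grab_frame, get_state
print(get_state()["finger_gap"],get_state()["grasp_force"])
f=grab_frame("wrist"); g=grab_frame("scene")
a=cv2.resize(f["color"],(400,300)); b=cv2.resize(g["color"][150:300,200:400],(400,300))
cv2.imwrite("pics/w2.png",np.hstack([a,b])[:,:,::-1])
E
```

```text
0.00011759969138516837 0.0
```

View pics/w2.png

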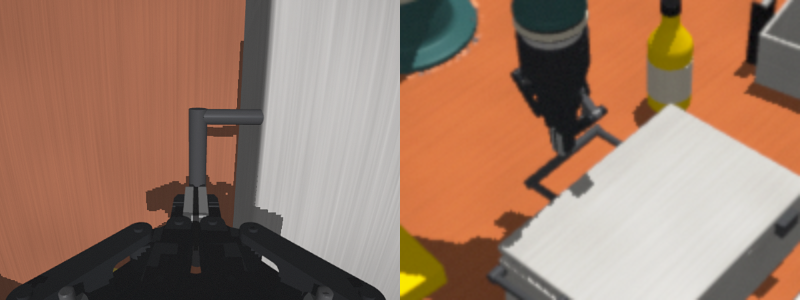

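```bash
python3 - <<'E'
from h import *
np.set_printoptions(precision=4,suppress=True)
from station import manip, grab_frame, get_state
s=get_state(); print(s["tool_pos"],s["ft_force"],s["finger_gap"])
f=grab_frame("wrist"); g=grab_frame("scene")
np.save("w3.npy",f,allow_pickle=True)
t=s["tool_pos"]
P=[t,t+[0,0,.019],bin2w((-.145,.06,.098)),bin2w((-.145,.06,.088)),bin2w((-.145,0,.098))]
print(proj(f,P)); print(proj(g,P))
gr=cv2.cvtColor(f["color"],cv2.COLOR_RGB2GRAY)
for r in (180,220,270,285,300,315,330,345): print(r,gr[r,290:345:2])
E
```

```text
[ 0.4389 -0.0972  0.0796] [ 0.0933 -0.2963  0.1412] -2.118033788650828e-07
[[309.2515 292.3015]
 [308.8682 310.5106]
 [307.8642 173.4974]
 [308.1622 170.471 ]
 [308.3725 309.6115]]
[[281.8805 232.0606]
 [281.3253 226.4204]
 [298.6282 212.6096]
 [298.8006 215.6028]
 [281.3175 226.5043]]
180 [124 126 125 128 125 124  77  57  64  68  72  73  74  77  77  75  73  71
  68  65  74  75  75  74  76  74  75  73]
220 [125 125 125 129 127 126  92  55  66  69  72  72  74  75  76  74  73  70
  66  61  54 122 127 129 128 126 128 126]
270 [124 122 123 127 124 125  89  55  65  69  71  75  76  75  74  73  72  70
  63  55  91 124 126 127 124 125 125 122]
285 [123 123 122 128  59  60  54  59  64  67  72  75  75  74  74  74  71  68
  64  55  58  62  60 110 126 125 123 122]
300 [ 62  61  60  80 103 104 103 102 103 105  32  32  29  36 105 102 103 102
 103 104  71  60  63  63  62  60  62  60]
315 [ 34  32  37 103 100 100 101 102 101  94  28  30  31  31  95 102 100 102
 100 101 103  36  34  34  34  34  36  34]
330 [ 63  62  92  99 100 100 101 100 101  75  28  33  31  27  91 101 101 101
 101 101 102  91  64  65  62  60  60  61]
345 [ 23  33  49  68  77 136 160 158 159 113  49  52  53  49 138 158 158 113
  77  80  65  45  28  24  33  34  35  30]
```

```bash
python3 - <<'E'
from h import *
np.set_printoptions(precision=1,suppress=True)
from station import manip, grab_frame, get_state
f=load("w3.npy"); g=grab_frame("scene")
for z in (.06,.08,.098,.12): print(z,proj(f,[bin2w((-.151,y,z)) for y in (.06,.02,-.01)]).ravel(),proj(f,[bin2w((-.139,y,z)) for y in (.06,.02,-.01)]).ravel())
a=cv2.resize(f["color"][150:380,230:430],(400,460),interpolation=2); b=cv2.resize(g["color"][190:255,255:310],(400,460),interpolation=2)
cv2.imwrite("pics/w4.png",np.hstack([a,b])[:,:,::-1])
E
```

```text
0.06 [296.6 163.7 297.6 241.2 298.3 293.5] [321.  163.7 320.5 241.2 320.2 293.5]
0.08 [294.8 168.3 296.  253.8 296.8 310.7] [322.  168.3 321.3 253.8 320.9 310.7]
0.098 [292.7 173.5 294.2 267.7 295.2 329.3] [323.  173.5 322.2 267.7 321.7 329.4]
0.12 [289.5 181.7 291.4 289.1 292.8 357.7] [324.6 181.7 323.6 289.2 322.9 357.8]
```

View pics/w4.png

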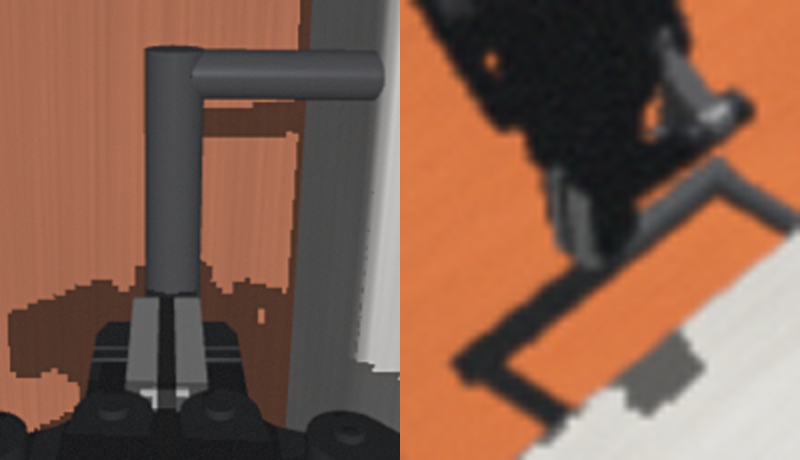

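The wrist and scene crops show the bar running under the closed fingertips, at wrist crop (175,297), with nothing between the pads. I'll reopen, go lower and close again.

Emit:
shift_gripper(offsets={"dx": [0, 0, 0, 0, 0, 0], "dy": [0, 0, 0, 0, 0, 0], "dz": [0, 0, 0, 0.018, 0.018, 0.018], "turn": [0, 0, 0, 0, 0, 0]}, jaw=0.03)

```text
clock: 3.3
tool_pos: [0.4386, -0.097, 0.0614]
orientation: [-179.9, -0.0, 91.2]
ft_force: [0.7, -0.3, -0.0]
finger_gap: 0.0302
grasp_force: 0.0
```

Emit:
shift_gripper(offsets={"dx": [0, 0, 0, 0, 0], "dy": [0, 0, 0, 0, 0], "dz": [0, 0, 0, 0, 0], "turn": [0, 0, 0, 0, 0]}, jaw=0)

```text
clock: 3.8
tool_pos: [0.4402, -0.0972, 0.0621]
orientation: [179.8, 0.0, 91.2]
ft_force: [3.6, 0.7, 3.8]
finger_gap: 0.0093
grasp_force: 58.9
```

Emit:
shift_gripper(offsets={"dx": [0, 0, 0, 0, 0, 0], "dy": [0, 0, 0, 0, 0, 0], "dz": [0, 0, 0, 0.012, 0.012, 0.012], "turn": [0, 0, 0, 0, 0, 0]}, jaw=0.03)

```text
clock: 4.4
tool_pos: [0.4381, -0.097, 0.0488]
orientation: [-179.9, -0.0, 91.2]
ft_force: [-0.0, -0.2, 0.8]
finger_gap: 0.0302
grasp_force: 0.0
```

Emit:
shift_gripper(offsets={"dx": [0, 0, 0, 0, 0], "dy": [0, 0, 0, 0, 0], "dz": [0, 0, 0, 0, 0], "turn": [0, 0, 0, 0, 0]}, jaw=0)

```text
clock: 4.9
tool_pos: [0.4403, -0.0971, 0.0499]
orientation: [179.8, -0.0, 91.2]
ft_force: [4.8, 1.2, -3.7]
finger_gap: 0.0102
grasp_force: 58.4
```

```bash
python3 - <<'E'
from h import *
from station import manip, grab_frame, get_state
f=grab_frame("wrist");np.save("w5.npy",f,allow_pickle=True)
a=cv2.resize(f["color"][150:380,230:430],(400,460),interpolation=2)
cv2.imwrite("pics/w5.png",a[:,:,::-1])
E
```

```text
(no output)
```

View pics/w5.png

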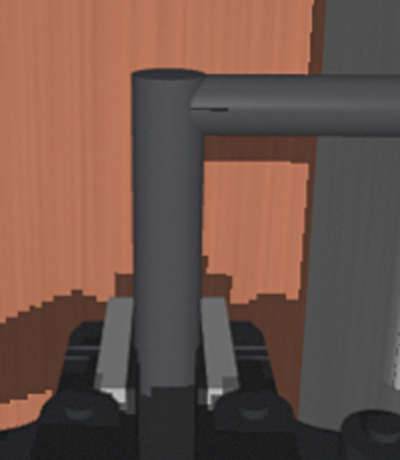

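The bar now lies squarely between the pads, at crop column 168 with pads at 118 and 218. So in the robot's readings the bar grips about 40 mm above TCP z. I'll check the height bias with the wrist views, then lift.

```bash
python3 - <<'E'
from h import *
np.set_printoptions(precision=4,suppress=True)
a,b=load("w3.npy"),load("w5.npy")
for f in (a,b):
    c,d=rays(f,[(320,240)]); print(cam(f)[0][0,0],c,d)
print(tri(a,(317,174),b,(314,187)))
print(tri(a,(317,176),b,(314,188)))
print(proj(b,[bin2w((-.145,.06,z)) for z in (.068,.078,.098)]),proj(a,[bin2w((-.145,.06,z)) for z in (.068,.078,.098)]))
from station import manip, grab_frame, get_state; print(get_state()["q"])
E
```

```text
380.3972967029513 [ 0.4389 -0.0177  0.2499] [[ 0.025  -0.2946 -0.9555]]
380.3972967029513 [ 0.4399 -0.0176  0.2202] [[ 0.0276 -0.2944 -0.9555]]
(array([ 0.4409, -0.0362,  0.1056]), np.float64(3.03484655540857e-05))
(array([ 0.4411, -0.0388,  0.0917]), np.float64(4.395955576682248e-05))
[[304.4845 173.665 ]
 [303.9905 177.1003]
 [302.771  185.5857]] [[308.6628 165.3879]
 [308.4265 167.786 ]
 [307.8642 173.4974]]
[ 32.769   25.3692 -28.8378 123.9961  21.004   35.1212  -9.8727]
```

Emit:
shift_gripper(offsets={"dx": [0, 0, 0, 0, 0, 0, 0, 0, 0, 0, 0, 0, 0, 0, 0, 0, 0, 0, 0, 0], "dy": [0.0003, 0.001, 0.003, 0.005, 0.008, 0.011, 0.015, 0.019, 0.024, 0.03, 0.036, 0.043, 0.05, 0.058, 0.066, 0.074, 0.083, 0.093, 0.1025, 0.1126], "dz": [-0.012, -0.0245, -0.0366, -0.0487, -0.0606, -0.0724, -0.084, -0.0954, -0.1066, -0.1175, -0.128, -0.138, -0.148, -0.158, -0.167, -0.176, -0.184, -0.192, -0.199, -0.206], "turn": [0, 0, 0, 0, 0, 0, 0, 0, 0, 0, 0, 0, 0, 0, 0, 0, 0, 0, 0, 0]})

```text
clock: 6.95
tool_pos: [0.5451, -0.0955, 0.2561]
orientation: [-179.1, 0.1, 91.1]
ft_force: [-21.1, -0.8, 6.1]
finger_gap: 0.01
grasp_force: 58.9
```

Emit:
shift_gripper(offsets={"dx": [0, 0, 0, 0, 0, 0, 0, 0, 0, 0, 0, 0, 0], "dy": [0.0105, 0.021, 0.032, 0.0436, 0.055, 0.067, 0.079, 0.091, 0.103, 0.115, 0.129, 0.129, 0.129], "dz": [-0.006, -0.012, -0.017, -0.022, -0.026, -0.03, -0.033, -0.035, -0.037, -0.038, -0.039, -0.039, -0.039], "turn": [0, 0, 0, 0, 0, 0, 0, 0, 0, 0, 0, 0, 0]})

```text
clock: 8.25
tool_pos: [0.6801, -0.0933, 0.2991]
orientation: [180.0, 0.2, 91.1]
ft_force: [-8.4, -2.0, 8.6]
finger_gap: 0.0096
grasp_force: 63.0
```

```bash
python3 - <<'E'
from h import *
from station import manip, grab_frame, get_state
s=get_state(); t=s["tool_pos"]
P=bin2w((.1,0,.098)); print(t,P-t, np.arctan2(t[2]+.048-P[2],P[0]-t[0]))
E
```

```text
[ 0.68008205 -0.09326245  0.29908542] [ 0.00349602  0.00135669 -0.20108542] 1.5567618300119717
```

Emit:
shift_gripper(offsets={"dx": [0, 0, 0, 0], "dy": [0, 0, 0, 0], "dz": [0, 0, -0.025, -0.05], "turn": [0, 0, 0, 0]}, jaw=0.03)

```text
clock: 8.65
tool_pos: [0.6806, -0.0919, 0.3451]
orientation: [-180.0, -0.0, 91.2]
ft_force: [0.6, -0.7, 1.2]
finger_gap: 0.03
grasp_force: 0.0
```

```bash
python3 - <<'E'
from h import *
from station import manip, grab_frame, get_state
s=get_state(); g=bin2w((.025,-.195,.033)); print(s["ft_force"]); print(go(s,g+[0,0,.07],91.2),go(s,g,91.2))
E
```

```text
[ 0.56093213 -0.70237879  1.21641803]
(array([-0.1952, -0.0721,  0.242 ]), np.float64(0.02)) (array([-0.1953, -0.0721,  0.312 ]), np.float64(0.02))
```

Emit:
shift_gripper(offsets={"dx": [-0.05, -0.1, -0.15, -0.195, -0.195, -0.195, -0.195, -0.195, -0.195], "dy": [-0.02, -0.04, -0.06, -0.072, -0.072, -0.072, -0.072, -0.072, -0.072], "dz": [0, 0, 0.03, 0.07, 0.12, 0.17, 0.22, 0.25, 0.25], "turn": [0, 0, 0, 0, 0, 0, 0, 0, 0]})

```text
clock: 9.55
tool_pos: [0.6079, -0.2872, 0.0874]
orientation: [-179.4, -0.3, 91.2]
ft_force: [-0.7, 0.2, -1.1]
finger_gap: 0.0298
grasp_force: 0.0
```

```bash
python3 - <<'E'
from h import *
from station import manip, grab_frame, get_state
s=get_state(); g=bin2w((.025,-.195,.033)); print(go(s,g,91.2))
f=grab_frame("wrist");b=grab_frame("top")
np.set_printoptions(precision=1,suppress=True); print(proj(f,[bin2w((.025,-.167,.075)),bin2w((.025,-.195,.075)),bin2w((.025,-.217,.075))]))
cv2.imwrite("pics/w6.png",np.hstack([cv2.resize(f["color"],(400,300)),cv2.resize(b["color"][120:300,240:480],(400,300))])[:,:,::-1])
E
```

```text
(array([-0.0017,  0.0054,  0.0543]), np.float64(0.0))
[[319.1 233.2]
 [318.8 284.8]
 [318.6 322.2]]
```

View pics/w6.png

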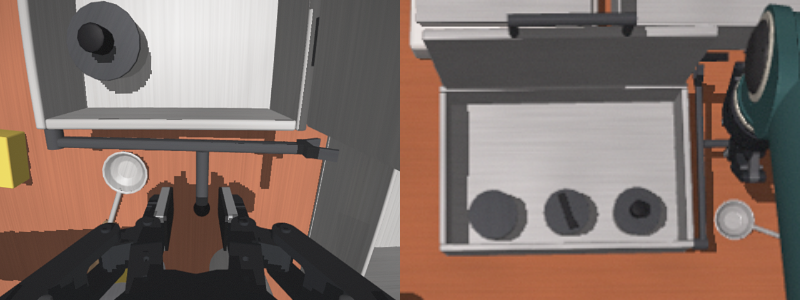

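The wrist view shows the stub at column 323 (full frame), between the pads. The top view shows the open bin with the knobbed pot rightmost at about px (384,246), the bar pot in the middle and the flat one on the left.

Emit:
shift_gripper(offsets={"dx": [0, 0, 0, 0], "dy": [0, 0, 0, 0], "dz": [0.03, 0.061, 0.061, 0.061], "turn": [0, 0, 0, 0]})

```text
clock: 10.05
tool_pos: [0.6148, -0.2891, 0.0368]
orientation: [179.8, 0.1, 91.2]
ft_force: [0.6, -0.2, 0.4]
finger_gap: 0.0296
grasp_force: 0.0
```

Emit:
shift_gripper(offsets={"dx": [0, 0, 0, 0], "dy": [0, 0, 0, 0], "dz": [0, 0, 0, 0], "turn": [0, 0, 0, 0]}, jaw=0)

```text
clock: 10.45
tool_pos: [0.6133, -0.2893, 0.0348]
orientation: [179.9, 0.1, 91.2]
ft_force: [0.8, -1.3, 1.1]
finger_gap: 0.0081
grasp_force: 58.5
```

Gripped: 8 mm read for the 10 mm stub, the same bias as on the bar. Swinging the stay up.

Emit:
shift_gripper(offsets={"dx": [0, 0, 0, 0, 0, 0, 0, 0, 0], "dy": [-0.0006, -0.0024, -0.0054, -0.0095, -0.0147, -0.021, -0.0255, -0.0255, -0.0255], "dz": [-0.012, -0.024, -0.0355, -0.0467, -0.0575, -0.068, -0.074, -0.074, -0.074], "turn": [0, 0, 0, 0, 0, 0, 0, 0, 0]})

```text
clock: 11.35
tool_pos: [0.5877, -0.2894, 0.1061]
orientation: [179.9, -0.0, 91.2]
ft_force: [8.2, -3.7, -16.8]
finger_gap: 0.0076
grasp_force: 60.9
```

Emit:
shift_gripper(offsets={"dx": [0, 0, 0, 0, 0, 0, 0], "dy": [0, 0, 0, 0, 0, 0, 0], "dz": [0, 0, -0.04, -0.08, -0.12, -0.16, -0.2], "turn": [0, 0, 0, 0, 0, 0, 0]}, jaw=0.03)

```text
clock: 12.05
tool_pos: [0.5871, -0.2878, 0.3106]
orientation: [179.9, 0.0, 91.3]
ft_force: [0.4, -1.0, -0.3]
finger_gap: 0.0298
grasp_force: 0.0
```

```bash
python3 - <<'E'
from h import *
from station import manip, grab_frame, get_state
s=get_state(); b=grab_frame("top"); c=grab_frame("scene");np.save("t6.npy",b);np.save("s6.npy",c)
h=bin2w((.1,0,.098))
print(go(s,bin2w((.14,0,.36)),91.2),go(s,bin2w((.14,0,.30)),91.2))
cv2.imwrite("pics/s6.png",np.hstack([cv2.resize(c["color"][100:340,230:430],(400,480)),cv2.resize(b["color"][120:300,280:430],(400,480))])[:,:,::-1])
E
```

```text
(array([ 0.1936,  0.141 , -0.0492]), np.float64(0.09)) (array([0.1936, 0.1409, 0.0108]), np.float64(0.09))
```

Emit:
shift_gripper(offsets={"dx": [0, 0, 0.03, 0.07, 0.11, 0.15, 0.193, 0.193, 0.193, 0.193, 0.193], "dy": [0, 0.03, 0.07, 0.1, 0.13, 0.165, 0.165, 0.165, 0.165, 0.165, 0.165], "dz": [-0.04, -0.075, -0.075, -0.075, -0.075, -0.075, -0.075, -0.04, 0.007, 0.007, 0.007], "turn": [0, 0, 0, 0, 0, 0, 0, 0, 0, 0, 0]}, jaw=0)

```text
clock: 13.25
tool_pos: [0.7477, -0.0927, 0.3008]
orientation: [-179.9, -0.0, 91.2]
ft_force: [0.1, -0.0, 0.7]
finger_gap: 0.0005
grasp_force: 0.0
```

Emit:
shift_gripper(offsets={"dx": [0, 0, 0, 0, 0, 0, 0], "dy": [-0.012, -0.022, -0.032, -0.042, -0.052, -0.062, -0.07], "dz": [0, 0, 0, 0, 0, 0, 0], "turn": [0, 0, 0, 0, 0, 0, 0]})

```text
clock: 13.95
tool_pos: [0.6797, -0.0941, 0.3025]
orientation: [179.6, 0.0, 91.2]
ft_force: [6.5, 0.4, -0.1]
finger_gap: -0.0002
grasp_force: 3.3
```

Emit:
shift_gripper(offsets={"dx": [0, 0, 0, 0, 0, 0], "dy": [-0.008, -0.016, -0.023, -0.028, -0.033, -0.037], "dz": [0, 0, 0, 0, 0, 0], "turn": [0, 0, 0, 0, 0, 0]})

```text
clock: 14.55
tool_pos: [0.6408, -0.0949, 0.301]
orientation: [179.9, 0.0, 91.2]
ft_force: [3.5, 0.0, -1.4]
finger_gap: -0.0003
grasp_force: 1.2
```

```bash
python3 - <<'E'
from h import *
from station import manip, grab_frame, get_state
b=grab_frame("top"); c=grab_frame("scene")
cv2.imwrite("pics/s7.png",np.hstack([cv2.resize(c["color"][100:340,230:430],(400,480)),cv2.resize(b["color"][100:300,260:430],(400,480))])[:,:,::-1])
E
```

Emit:
shift_gripper(offsets={"dx": [0, 0, 0], "dy": [-0.004, -0.008, -0.012], "dz": [0, 0, 0], "turn": [0, 0, 0]})

```text
clock: 14.95
tool_pos: [0.6288, -0.0951, 0.3004]
orientation: [180.0, -0.0, 91.2]
ft_force: [2.7, -0.1, -0.3]
finger_gap: 0.0
grasp_force: 1.1
```

Emit:
shift_gripper(offsets={"dx": [0, 0, 0], "dy": [-0.003, -0.006, -0.006], "dz": [0, 0, 0], "turn": [0, 0, 0]})

```text
clock: 15.25
tool_pos: [0.6251, -0.0952, 0.302]
orientation: [179.6, 0.0, 91.2]
ft_force: [7.6, -0.1, 2.4]
finger_gap: 0.0004
grasp_force: 3.2
```

```bash
python3 - <<'E'
from h import *
from station import manip, grab_frame, get_state
T=grab_frame("top"); np.save("t8.npy",T,allow_pickle=True)
S=grab_frame("scene"); np.save("s8.npy",S,allow_pickle=True)
for a in (1.2,1.27,1.36,1.45):
    P=[bin2w((.1-.245*np.cos(a),y,.098+.245*np.sin(a))) for y in (.06,-.06)]
    print(a,proj(T,P).round(1).tolist(),proj(S,P).round(1).tolist())
E
```

```text
1.2 [[304.6, 187.1], [381.7, 185.7]] [[355.3, 162.5], [313.7, 195.5]]
1.27 [[304.3, 176.1], [381.7, 174.7]] [[362.4, 163.6], [320.8, 197.1]]
1.36 [[304.0, 161.8], [381.6, 160.4]] [[372.0, 165.8], [330.4, 200.1]]
1.45 [[303.7, 147.5], [381.3, 146.1]] [[381.9, 169.1], [340.5, 204.1]]
```

Emit:
shift_gripper(offsets={"dx": [0, 0, 0, 0], "dy": [0.03, 0.04, 0.04, 0.04], "dz": [0, -0.04, -0.09, -0.1], "turn": [0, 0, 0, 0]})

```text
clock: 15.75
tool_pos: [0.6643, -0.0938, 0.4066]
orientation: [179.6, 0.0, 91.2]
ft_force: [0.1, 0.9, 1.0]
finger_gap: -0.0
grasp_force: 0.0
```

```bash
python3 - <<'E'
from h import *
from station import manip, grab_frame, get_state
T=grab_frame("top"); np.save("t9.npy",T,allow_pickle=True)
S=grab_frame("scene"); np.save("s9.npy",S,allow_pickle=True)
d=(T["color"].max(2)<75)
for c in (310,316,370,376): print(c,[int(r) for r in np.nonzero(d[130:200,c])[0]+130])
k=T["color"][225:270,360:410].max(2)<45
t6=np.load("t6.npy",allow_pickle=True).item(); k6=t6["color"][225:270,360:410].max(2)<45
for m,f in((k,T),(k6,t6)):
    n,l,st,ce=cv2.connectedComponentsWithStats(m.astype(np.uint8))
    for i in range(1,n):
        if st[i,4]>8: p=ce[i]+(360,225); print("knob",p,st[i,4],onz(f,[p],.08).round(4))
E
```

```text
310 [151, 152, 153, 154, 155, 173, 178, 179, 180, 181]
316 [151, 152, 153, 154, 155, 174, 178, 179, 180]
370 []
376 []
knob [384.30985915 245.18309859] 71 [[ 0.5321 -0.1849  0.08  ]]
```

Emit:
shift_gripper(offsets={"dx": [-0.02, -0.05, -0.08, -0.092, -0.092, -0.092, -0.092, -0.092, -0.092, -0.092, -0.092], "dy": [-0.04, -0.08, -0.12, -0.132, -0.132, -0.132, -0.132, -0.132, -0.132, -0.132, -0.132], "dz": [0, 0, 0, 0.03, 0.08, 0.13, 0.18, 0.23, 0.26, 0.26, 0.26], "turn": [0, 0, 0, 0, 0, 0, 0, 0, 0, 0, 0]}, jaw=0.036)

```text
clock: 16.95
tool_pos: [0.5321, -0.1889, 0.1401]
orientation: [-179.9, -0.1, 91.2]
ft_force: [0.5, 0.1, 0.4]
finger_gap: 0.036
grasp_force: 0.0
```

```bash
python3 - <<'E'
from h import *
from station import manip, grab_frame, get_state
np.set_printoptions(precision=4,suppress=True)
s=get_state();W=grab_frame("wrist");T=np.load("t9.npy",allow_pickle=True).item()
np.save("w10.npy",W,allow_pickle=True)
p=proj(W,[[.5321,-.1849,.02+.066],[.5321,-.1849,.064]]);print(p)
m=(W["color"].max(2)<45).astype(np.uint8); x,y=p[0].astype(int)
n,l,st,ce=cv2.connectedComponentsWithStats(m)
for i in range(1,n):
    if 100<st[i,4]: print(st[i],ce[i])
g=W["color"].max(2); 
for r in range(y-70,y+60,10): print(r,g[r,x-60:x+60:5])
cv2.imwrite("pics/w10.png",W["color"][:,:,::-1])
E
```

```text
[[310.395  249.5383]
 [310.6621 239.2125]]
[302 223  31  37 726] [316.697  242.5716]
[551 233  11  44 104] [556.2019 254.5   ]
[    0   300   633   180 46677] [312.8905 424.9705]
[230 313  16  11 122] [237.9508 318.4426]
[380 313  17  11 129] [387.6047 318.3876]
179 [ 85  88  87 180 216 220 218 218 216 220 221 218 219 222 220 221 218 217
 219 218 216 218 217 218]
189 [ 85  86  89 179 215 218 216 216 214 217 223 121 119 125 122 120 198 217
 216 216 216 216 217 215]
199 [101  87  87  98 215 216 214 215 146  73  95  91  91  92  90  92  91  94
 111 217 215 214 216 214]
209 [117  87  89  94 213 214 212  90  93  92  91  90  91  89  90  90  92  92
  90  90 183 212 214 213]
219 [140  86  86  93 215 218  92  93  93  87  90  88  89  88  87  90  91  88
  91  91  89  90 214 210]
229 [156  87  89  89 215 127  91  91  89  87  89  40  29  31  30  29  87  89
  89  86  89  91 215 207]
239 [173  90  87  88 220 119  92  89  88  87  94  46  43  46  46  44  32  90
  88  89  88  87 217 207]
249 [184  89  89  87 221 218  88  87  86  90  92  41  40  42  40  41  37  88
  88  89  89  96 211 207]
259 [189  87  89  87 221 213 212  84  89  89  91  91  72  40  49  85  89  89
  90  90 154 205 209 206]
269 [199  87  88  87 222 213 207 214 216 109  85  90  89  89  86  87  89  85
 203 211 212 206 207 207]
279 [206  86  88  88 186 214  97 102 101 101 210 207 208 209 203 210 211 205
  98 100 102 187 205 205]
289 [210  87  88  88  98  91  91  91  90  92 110 118 120  91  92  93 129 130
  92  92  93  92 129 104]
299 [96 87 89 77 93 92 92 91 92 92 92 91 92 92 91 92 93 92 93 92 94 93 80 90]
```

```bash
python3 - <<'E'
from h import *
np.set_printoptions(precision=4,suppress=True)
W,T,a,b=[np.load(n,allow_pickle=True).item() for n in("w10.npy","t9.npy","w3.npy","w5.npy")]
print(tri(W,(316.7,242.6),T,(384.3,245.2)))
for f,t in((a,[.4389,-.0972,.0796]),(b,[.4403,-.0971,.0499])):
    print([(dz,proj(f,[np.array(t)+[0,.011,dz/1000]]).round(0).tolist()) for dz in (0,10,20,30,40)])
g=W["color"].max(2)
for r in range(262,330,6): print(r,g[r,220:410:6])
E
```

```text
(array([ 0.5353, -0.1875,  0.0611]), np.float64(0.002250779264040625))
[(0, [[310.0, 272.0]]), (10, [[310.0, 280.0]]), (20, [[309.0, 289.0]]), (30, [[309.0, 299.0]]), (40, [[309.0, 311.0]])]
[(0, [[310.0, 272.0]]), (10, [[310.0, 280.0]]), (20, [[310.0, 289.0]]), (30, [[309.0, 299.0]]), (40, [[309.0, 311.0]])]
262 [191 193 191 187 215 192  89  90 106 214 208 123  89  88  89  91  89  91
  89  87  89  94 204 208 205 203 207 207 209 204 209 205]
268 [191 194 191 186 215 199  88  90 103 213 207 215 141  90  87  90  89  89
  86  88 154 206 202 208 206 203 208 207 209 202 208 207]
274 [195 193 191 189 214 204  88  90 102 214 207 160 101 209 165 111  83  99
 168 207 100  94 204 208 206 202 208 204 209 203 206 208]
280 [197 194 192 188 212 206  89  88  95 214  98 102 102 206 208 209 212 206
 208 205  98  98  97 210 207 203 208 203 209 204 205 211]
286 [198 193 194 188 209 209  88  89  92 125  90  91  91 109 126 123 119 119
 119 124  92  93  92 128 107  84  93 123 124 121 121 134]
292 [196 195 193 192 205 213  88  88  91  91  93  92  92  92  93  92  92  91
  91  92  93  94  92  92  93  93  92  90 122 125 122 123]
298 [194 195 193 195 100 105  89  88  91  90  90  89  91  91  92  91  93  91
  92  91  91  93  92  93  92  92  92  91  91 110 123 122]
304 [193 196 193 196  96 111 118 106  28  90  92  92  92  94  93  94  94  95
  94  93  93  94  93  29 115 117 105  93  92  92  90 124]
310 [193 199 192 200 102 117 117  40  28  90  89  91  91  90  89  92  92  92
  90  91  94  92  92  25  41 119 119  93  92  90  89  88]
316 [194 199 150  41  39 117 117  34  27  90  90  90  90  90  89  89  92  90
  91  89  90  90  92  27  37 117 117  40  39  79  89  88]
322 [194 199  41  39 100 118 120  33  28  89  89  90  90  90  89  90  91  89
  91  92  93  91  92  26  35 119 119  95  40  38  89  89]
328 [196 169  37  31 119 116  91  29  27  98  97  96  95  97  97  95  97  96
  96  95  96  95  95  28  31  96 117 119  36  39  96  95]
```

Emit:
shift_gripper(offsets={"dx": [0.004, 0.004, 0.004, 0.004, 0.004], "dy": [0.0015, 0.0015, 0.0015, 0.0015, 0.0015], "dz": [0.03, 0.07, 0.08, 0.08, 0.08], "turn": [0, 0, 0, 0, 0]})

```text
clock: 17.5
tool_pos: [0.5359, -0.1856, 0.0626]
orientation: [179.8, 0.1, 91.2]
ft_force: [0.9, -0.4, -0.0]
finger_gap: 0.0358
grasp_force: 0.0
```

Emit:
shift_gripper(offsets={"dx": [0, 0, 0, 0, 0, 0], "dy": [0, 0, 0, 0, 0, 0], "dz": [0.01, 0.016, 0.02, 0.023, 0.023, 0.023], "turn": [0, 0, 0, 0, 0, 0]})

```text
clock: 18.1
tool_pos: [0.5344, -0.1852, 0.0374]
orientation: [-180.0, -0.0, 91.2]
ft_force: [0.0, 0.6, 0.4]
finger_gap: 0.0359
grasp_force: 0.0
```

```bash
python3 - <<'E'
from h import *
from station import manip, grab_frame, get_state
W=grab_frame("wrist"); cv2.imwrite("pics/w11.png",W["color"][:,:,::-1])
g=W["color"].max(2)
for r in range(250,350,8): print(r,g[r,260:370:4])
E
```

```text
250 [200 204 172 113 117 119 121 127  72  62  70  77  77  87  96  93  73  55
  68 122 119 115 114 111 123 207 213 213]
258 [201 204 114 114  55  98  92  88  87  86  88  89  88  87  84  86  90  88
  89  88  87  92  63 113 109 136 213 210]
266 [204  81  91  91  89  89  88  87  87  86  87  87  87  86  87  88  87  88
  87  88  87  89  86  86  88  60 204 209]
274 [ 91  89  92  89  90  90  88  87  88  88  87  85  84  87  88  87  89  86
  89  87  88  88  88  86  88  88  87 133]
282 [90 89 89 88 90 86 86 87 87 88 86 84 88 88 88 86 88 86 88 89 87 87 88 87
 88 89 87 89]
290 [89 89 89 89 87 87 88 86 88 84 87 89 87 87 87 87 87 88 89 88 87 87 86 88
 90 87 88 84]
298 [77 76 80 82 87 87 86 87 84 88 62 24 26 31 26 20 32 89 87 87 87 87 87 87
 88 86 87 86]
306 [116  33  29  72  87  86  87  86  45  28  25  28  27  31  28  27  30  27
  25  89  88  88  88  88  57  32 101 115]
314 [ 79  32  26  71  86  89  85  91  27  29  31  28  27  27  28  27  27  28
  26  69  87  87  87  85  54  27  31 117]
322 [35 28 27 72 86 87 89 53 26 29 40 55 66 59 58 56 44 27 24 27 86 85 87 87
 33 27 35 77]
330 [31 29 29 46 46 45 45 28 40 39 39 41 42 39 38 39 39 41 40 27 69 69 71 46
 32 30 29 35]
338 [26 28 27 47 45 47 50 34 43 38 40 40 41 40 40 36 38 40 40 39 45 45 47 47
 31 28 30 37]
346 [30 29 29 46 48 47 46 27 25 25 27 27 26 24 22 23 27 25 23 24 46 49 48 45
 35 31 30 27]
```

Numerically, the knob spans columns 290–336, centred between the pads at 270 and 358. Closing and lifting.

Emit:
shift_gripper(offsets={"dx": [0, 0, 0, 0, 0], "dy": [0, 0, 0, 0, 0], "dz": [0, 0, 0, 0, 0], "turn": [0, 0, 0, 0, 0]}, jaw=0)

```text
clock: 18.65
tool_pos: [0.5345, -0.1853, 0.0379]
orientation: [180.0, 0.0, 91.2]
ft_force: [-1.6, -0.9, 4.8]
finger_gap: 0.0179
grasp_force: 58.7
```

Emit:
shift_gripper(offsets={"dx": [0, 0, 0, 0, 0, 0, 0, 0, 0, 0], "dy": [0, 0, 0, 0, 0, 0, 0, 0, 0, 0], "dz": [-0.01, -0.02, -0.04, -0.06, -0.08, -0.1, -0.12, -0.14, -0.14, -0.14], "turn": [0, 0, 0, 0, 0, 0, 0, 0, 0, 0]})

```text
clock: 19.65
tool_pos: [0.5341, -0.1853, 0.1775]
orientation: [180.0, 0.0, 91.2]
ft_force: [0.5, 0.4, -2.3]
finger_gap: 0.0178
grasp_force: 58.7
```

```bash
python3 - <<'E'
from h import *
from station import manip, grab_frame, get_state
s=get_state(); print(s["ft_force"],s["grasp_force"],s["q"])
for p in((-.0,0,.177),(0,0,.10)): print(go(s,cad2w(p),91.2+42))
np.set_printoptions(precision=3,suppress=True)
T=load("top0.npy")
for n,p,z in(("syrup",(214,311),.17),("shaker",(177,148),.15),("cover top",(87,197),.2),("cover topR",(140,186),.2),("nib",(107,190),.21)): print(n,onz(T,[p],z))
E
```

```text
[ 0.48825861  0.35755299 -2.31728375] 58.680798411369324 [ 40.54372628  24.10239029 -31.42351053 103.80988588  14.87607542
  56.18052859   4.19060389]
(array([ 4.943e-01, -7.000e-03,  3.000e-04]), np.float64(-42.0))
(array([ 0.4944, -0.007 ,  0.0773]), np.float64(-42.0))
syrup [[0.402 0.133 0.17 ]]
shaker [[0.711 0.218 0.15 ]]
cover top [[0.605 0.366 0.2  ]]
cover topR [[0.625 0.269 0.2  ]]
nib [[0.616 0.326 0.21 ]]
```

Emit:
shift_gripper(offsets={"dx": [0, 0.01, 0.03, 0.06, 0.095, 0.13, 0.17, 0.21, 0.25, 0.29, 0.33, 0.37, 0.41, 0.445, 0.47, 0.485, 0.494, 0.494, 0.494, 0.494], "dy": [-0.01, -0.02, -0.03, -0.03, -0.03, -0.03, -0.03, -0.03, -0.03, -0.03, -0.03, -0.03, -0.025, -0.018, -0.012, -0.008, -0.007, -0.007, -0.007, -0.007], "dz": [0, 0, 0, 0, 0, 0, 0, 0, 0, 0, 0, 0, 0, 0, 0, 0, 0, 0, 0, 0], "turn": [0, 0, 0, 0, 0, 0, 0, 0, 0, 0, 0, 0, 0, 0, 0, 0, 0, 0, 0, 0]})

```text
clock: 21.65
tool_pos: [0.5172, 0.3068, 0.1773]
orientation: [-180.0, 0.1, 91.1]
ft_force: [0.3, 0.3, -1.9]
finger_gap: 0.0178
grasp_force: 58.8
```

```bash
python3 - <<'E'
from h import *
from station import manip, grab_frame, get_state
s=get_state(); print(go(s,cad2w((0,0,.03))),s["q"])
W=grab_frame("wrist"); T=grab_frame("top")
cv2.imwrite("pics/w12.png",np.hstack([cv2.resize(W["color"],(400,300)),cv2.resize(T["color"][160:310,60:260],(400,300))])[:,:,::-1])
E
```

```text
(array([ 0.0022, -0.0003,  0.1473]), None) [ -5.46654022  29.42482696 -38.19598639  98.44256015  20.72713889
  59.41052765 -49.71003117]
```

View pics/w12.png

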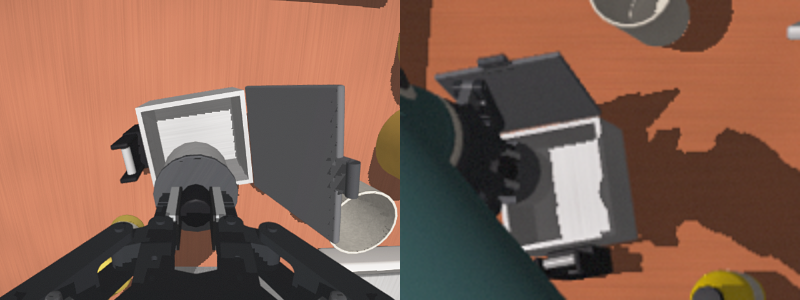

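The wrist view shows the pot upright in the gripper over the caddy, with rim corners at full px about (219,173), (384,144) and (405,293).

```bash
python3 - <<'E'
from h import *
from station import manip, grab_frame, get_state
np.set_printoptions(precision=4,suppress=True)
W=grab_frame("wrist"); print(onz(W,[(219,173),(384,144),(405,293)],.085)); print([cad2w(p) for p in((-.06,.055,.085),(.06,.055,.085),(.06,-.055,.085))]); print(get_state()["tool_pos"])
E
```

```text
[[0.4535 0.3525 0.085 ]
 [0.5656 0.3741 0.085 ]
 [0.59   0.2647 0.085 ]]
[array([0.4485, 0.3531, 0.085 ]), array([0.5669, 0.3729, 0.085 ]), array([0.5851, 0.2645, 0.085 ])]
[0.5172 0.3075 0.1776]
```

Emit:
shift_gripper(offsets={"dx": [0.0015, 0.0015, 0.0015, 0.0015, 0.0015, 0.0015, 0.0015, 0.0015, 0.0015, 0.0015, 0.0015], "dy": [0, 0, 0, 0, 0, 0, 0, 0, 0, 0, 0], "dz": [0.02, 0.045, 0.07, 0.095, 0.115, 0.13, 0.142, 0.148, 0.152, 0.152, 0.152], "turn": [0, 0, 0, 0, 0, 0, 0, 0, 0, 0, 0]})

```text
clock: 22.9
tool_pos: [0.5173, 0.3104, 0.0261]
orientation: [179.9, -0.0, 91.2]
ft_force: [-0.4, -0.5, -1.9]
finger_gap: 0.0173
grasp_force: 58.8
```

Emit:
shift_gripper(offsets={"dx": [0, 0, 0, 0], "dy": [0, 0, 0, 0], "dz": [0.002, 0.003, 0.004, 0.004], "turn": [0, 0, 0, 0]})

```text
clock: 23.3
tool_pos: [0.5172, 0.3101, 0.0229]
orientation: [179.9, 0.0, 91.2]
ft_force: [-2.5, -3.2, 7.5]
finger_gap: 0.0179
grasp_force: 59.8
```

Contact with the caddy floor (+7.5 N). Releasing and rising.

Emit:
shift_gripper(offsets={"dx": [0, 0, 0, 0, 0, 0, 0, 0, 0, 0, 0, 0], "dy": [0, 0, 0, 0, 0, 0, 0, 0, 0, 0, 0, 0], "dz": [0, 0, 0, -0.01, -0.03, -0.06, -0.1, -0.14, -0.18, -0.22, -0.22, -0.22], "turn": [0, 0, 0, 0, 0, 0, 0, 0, 0, 0, 0, 0]}, jaw=0.036)

```text
clock: 24.5
tool_pos: [0.5172, 0.3102, 0.2429]
orientation: [179.9, -0.0, 91.2]
ft_force: [0.1, -0.3, -0.3]
finger_gap: 0.0358
grasp_force: 0.0
```

```bash
python3 - <<'E'
from h import *
from station import manip, grab_frame, get_state
np.set_printoptions(precision=4,suppress=True)
s=get_state(); W=grab_frame("wrist")
m=(W["color"].max(2)<50).astype(np.uint8); p=proj(W,[cad2w((0,0,.060)),cad2w((0,0,.071))]);print(p)
n,l,st,ce=cv2.connectedComponentsWithStats(m)
for i in range(1,n):
    if st[i,4]>60: print(st[i],ce[i],onz(W,[ce[i]],.06))
for P in((.15,0,.24),(.15,0,.15),(-.01,0,.15)): print(P,cad2w(P),go(s,cad2w(P),99.5))
E
```

```text
[[310.0996 211.8369]
 [310.0452 214.5039]]
[ 204  191   47   73 1340] [231.6336 223.753 ] [[0.4416 0.2956 0.06  ]]
[303 196  20  25 310] [312.7452 209.7   ] [[0.5193 0.3109 0.06  ]]
[    0   300   633   180 46281] [312.7125 425.7979] [[0.5247 0.053  0.06  ]]
[230 313  16  11 125] [238.096 318.424] [[0.4437 0.1935 0.06  ]]
[380 313  16  11 125] [387.432 318.392] [[0.5998 0.1967 0.06  ]]
(0.15, 0, 0.24) [0.6647 0.3336 0.24  ] (array([0.0202, 0.148 , 0.0033]), np.float64(-8.29))
(0.15, 0, 0.15) [0.6647 0.3336 0.15  ] (array([0.0201, 0.1478, 0.0933]), np.float64(-8.29))
(-0.01, 0, 0.15) [0.5069 0.3071 0.15  ] (array([-0.0029, -0.0105,  0.0929]), np.float64(-8.29))
```

Emit:
shift_gripper(offsets={"dx": [0.005, 0.01, 0.015, 0.02, 0.02, 0.02, 0.02, 0.02, 0.02], "dy": [0.035, 0.075, 0.115, 0.153, 0.153, 0.153, 0.153, 0.153, 0.153], "dz": [-0.01, -0.01, -0.01, -0.01, 0.03, 0.07, 0.095, 0.095, 0.095], "turn": [-4, -8.3, -8.3, -8.3, -8.3, -8.3, -8.3, -8.3, -8.3]}, jaw=0)

```text
clock: 25.45
tool_pos: [0.6689, 0.3332, 0.1455]
orientation: [-179.9, 0.0, 99.5]
ft_force: [-0.6, 0.3, 1.5]
finger_gap: -0.0002
grasp_force: 0.0
```

Emit:
shift_gripper(offsets={"dx": [0, 0, 0, 0, 0, 0, 0, 0, 0, 0, 0, 0], "dy": [-0.02, -0.035, -0.05, -0.065, -0.08, -0.095, -0.11, -0.125, -0.14, -0.155, -0.165, -0.175], "dz": [0, 0, 0, 0, 0, 0, 0, 0, 0, 0, 0, 0], "turn": [0, 0, 0, 0, 0, 0, 0, 0, 0, 0, 0, 0]})

```text
clock: 26.65
tool_pos: [0.4972, 0.3049, 0.1481]
orientation: [179.8, -0.0, 99.5]
ft_force: [0.2, -0.4, -0.4]
finger_gap: 0.0
grasp_force: 0.0
```

```bash
python3 - <<'E'
from h import *
from station import manip, grab_frame, get_state
s=get_state(); 
for P in((-.046,0,.12),(-.046,0,.06)): print(P,go(s,cad2w(P),99.5))
E
```

```text
(-0.046, 0, 0.12) (array([ 0.0006, -0.0261,  0.028 ]), np.float64(0.01))
(-0.046, 0, 0.06) (array([ 0.0005, -0.0262,  0.088 ]), np.float64(0.01))
```

Emit:
shift_gripper(offsets={"dx": [0, 0, 0, 0, 0, 0, 0, 0, 0, 0, 0, 0, 0, 0, 0], "dy": [-0.02, -0.026, -0.026, -0.026, -0.026, -0.026, -0.026, -0.026, -0.026, -0.026, -0.026, -0.026, -0.026, -0.026, -0.026], "dz": [0, 0, 0, 0, 0, 0, 0, 0, 0, 0, 0, 0, 0, 0, 0], "turn": [0, 0, 0, 0, 0, 0, 0, 0, 0, 0, 0, 0, 0, 0, 0]})

```text
clock: 28.15
tool_pos: [0.4712, 0.3, 0.1465]
orientation: [180.0, 0.0, 99.5]
ft_force: [0.1, -0.2, -0.3]
finger_gap: 0.0002
grasp_force: 0.0
```

```bash
python3 - <<'E'
from h import *
from station import manip, grab_frame, get_state
np.set_printoptions(precision=0,suppress=True)
W=grab_frame("wrist"); S=grab_frame("scene"); S0=load("scene0.npy")
for a in (0,.1,.5,.9):
  P=[cad2w((.06-.122*np.cos(a),y,.086+.122*np.sin(a)+.003)) for y in (.055,0,-.055)]; print(a,proj(W,P).tolist(),proj(S,P).tolist())
q=proj(S,[cad2w((x,y,.09)) for x in(-.03,0,.03) for y in (-.03,0,.03)]).astype(int)
print([S["color"][v,u].tolist() for u,v in q]); print([S0["color"][v,u].tolist() for u,v in q])
E
```

```text
0 [[283.27190230640906, 163.6054622047826], [285.236182807745, 251.72440300220123], [287.1063711959798, 328.2812168294471]] [[395.8465973528887, 143.64690728833415], [387.212921777891, 153.760348112585], [378.1180901119863, 164.41487066998997]]
0.1 [[282.73828066743414, 165.83615060432942], [284.85058185993677, 258.2799558510521], [286.8514955850051, 337.9043332040195]] [[396.50800760805123, 140.1439408172145], [387.83369960124134, 150.2344864045806], [378.6921689944332, 160.86990189707151]]
0.5 [[307.11613538886286, 177.11404934079246], [307.6092378736636, 290.6892797235596], [308.06535571306375, 384.2403792972783]] [[403.10724180035595, 127.71558792717457], [394.35467940242114, 137.76896065472877], [385.1125232239088, 148.3869444829403]]
0.9 [[394.5717427810915, 191.78729638283878], [385.25930786427296, 329.99151014751544], [377.003176522158, 437.45281783723885]] [[415.51172517812586, 119.43238798083615], [406.84461683185117, 129.5503114980745], [397.67275155651873, 140.2586376921796]]
[[148, 148, 143], [125, 124, 125], [125, 125, 125], [100, 102, 102], [124, 124, 125], [123, 125, 125], [126, 127, 127], [126, 126, 129], [124, 126, 126]]
[[87, 86, 84], [88, 87, 85], [86, 86, 83], [85, 84, 83], [84, 83, 80], [83, 82, 80], [85, 84, 82], [85, 84, 82], [86, 86, 84]]
```

The cover is down: uniform grey now fills the caddy area. Pressing it.

Emit:
shift_gripper(offsets={"dx": [0, 0, 0, 0, 0, 0, 0, 0], "dy": [0, 0, 0, 0, 0, 0, 0, 0], "dz": [0.03, 0.06, 0.07, 0.075, 0.08, 0.084, 0.087, 0.087], "turn": [0, 0, 0, 0, 0, 0, 0, 0]})

```text
clock: 29.05
tool_pos: [0.4717, 0.3007, 0.0639]
orientation: [179.9, 0.1, 99.5]
ft_force: [-9.8, -8.3, 32.8]
finger_gap: 0.0
grasp_force: 16.6
```

Emit:
shift_gripper(offsets={"dx": [0, 0, 0, 0, 0, 0, 0, 0], "dy": [0, 0, 0, 0, 0, -0.05, -0.1, -0.1], "dz": [-0.01, -0.04, -0.09, -0.14, -0.18, -0.18, -0.18, -0.18], "turn": [0, 0, 0, 0, 0, 0, 0, 0]})

```text
clock: 29.85
tool_pos: [0.3668, 0.2829, 0.2396]
orientation: [-180.0, 0.2, 99.8]
ft_force: [1.6, -0.3, 1.5]
finger_gap: -0.0002
grasp_force: 0.0
```

```bash
python3 - <<'E'
from h import *
from station import manip, grab_frame, get_state
np.set_printoptions(precision=1,suppress=True)
S=grab_frame("scene"); T=grab_frame("top")
g=S["color"].max(2)
for y in (.045,.03,-.03,-.045):
  Z=[cad2w((.06-.122*np.cos(a),y,.089+.122*np.sin(a))) for a in(0,.1)]; p=proj(S,Z); u=int(p[0,0]); print(y,p.ravel(),[S["color"][r,u].tolist()[0] for r in range(int(p[1,1])-5,int(p[0,1])+6)])
d=T["color"].max(2)<75
for c in (310,316,372,376): print(c,[int(r) for r in np.nonzero(d[140:200,c])[0]+140])
cv2.imwrite("pics/end.png",S["color"][:,:,::-1])
E
```

```text
0.045 [394.3 145.4 395.  141.9] [214, 212, 212, 211, 211, 216, 216, 215, 212, 204, 179, 152, 132, 122, 122]
0.03 [392.  148.2 392.6 144.7] [212, 210, 210, 211, 214, 217, 217, 217, 215, 213, 199, 166, 138, 139, 130]
-0.03 [382.3 159.5 382.9 156. ] [192, 191, 139, 81, 57, 43, 33, 26, 19, 21, 43, 79, 113, 119, 122]
-0.045 [379.8 162.4 380.4 158.9] [22, 12, 21, 14, 15, 11, 15, 16, 15, 8, 24, 51, 77, 62, 48]
310 [151, 152, 153, 154, 155, 173, 174, 177, 178, 179, 180, 181]
316 [151, 152, 153, 154, 155, 174, 178, 179, 180, 181]
372 [140, 142, 143, 144, 145, 146, 147, 148, 173, 174, 175, 176, 177, 178, 179, 180]
376 [140, 141, 142, 143, 144, 145, 147, 148, 164, 172, 173, 174, 176, 177, 178, 179, 180]
```

The cover's front edge is at the shut rows (146–147, where 145.4 means shut and 141.9 means resting on the roller). The lid bar is unchanged at row 177, about 1.27 rad.

```bash
python3 -c "
from station import manip, grab_frame, get_state
print(manip.hand_in())"
```

```text
the job is handed in; nothing more can be done
None
```

I handed the job in at about 30 s of the 72 s allowed; the hand-in returned no verdict, but my last camera checks put the lid in the stay's fork at about 1.27 rad, the knobbed pot upright in the caddy about 2 mm off centre, and the cover shut.

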